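# Unstack the bar stock into its colour-coded trays

## Task

Take the criss-cross stack of four metal bars on the plywood board apart and lay each bar flat in the shallow tray painted the same colour as the band round the bar's middle (red, blue, yellow, green), lengthwise inside the rim. The two upper bars lie across the lower ones, so they come off first; keep the bars level and set them down gently rather than dropping them. Leave the hammer and the copper cup where they are.

Things in the scene. Friction and masses are not known exactly. Their poses are not given: they have to be found in the camera images.
- copper_bar_mid (a point): The bar of copper with a red painted band (30 mm wide) round its middle and red end faces: 120 mm long (its x axis) with a square 26 x 26 mm section (y, z; z up). The point is the bar's centre, 13 mm above its underside. It starts in the upper layer of the stack, across the two lower bars, beside the other upper bar with a gap of about 50 to 66 mm between them; mass about 0.72 kg (varies by 15 %). Loose.
- alu_bar_mid (a point): The bar of pale aluminium with a blue painted band (30 mm wide) round its middle and blue end faces: 120 mm long (its x axis) with a square 26 x 26 mm section (y, z; z up). The point is the bar's centre, 13 mm above its underside. It starts in the upper layer of the stack, across the two lower bars, beside the other upper bar with a gap of about 50 to 66 mm between them; mass about 0.22 kg (varies by 15 %). Loose.
- brass_bar_mid (a point): The bar of yellow brass with a yellow painted band (30 mm wide) round its middle and yellow end faces: 120 mm long (its x axis) with a square 26 x 26 mm section (y, z; z up). The point is the bar's centre, 13 mm above its underside. It starts in the lower layer of the stack, directly on the fixed 12 mm thick, 136 mm square plywood board, beside the other lower bar with a gap of about 50 to 66 mm between them; mass about 0.69 kg (varies by 15 %). Loose.
- steel_bar_mid (a point): The bar of dark steel with a green painted band (30 mm wide) round its middle and green end faces: 120 mm long (its x axis) with a square 26 x 26 mm section (y, z; z up). The point is the bar's centre, 13 mm above its underside. It starts in the lower layer of the stack, directly on the fixed 12 mm thick, 136 mm square plywood board, beside the other lower bar with a gap of about 50 to 66 mm between them; mass about 0.64 kg (varies by 15 %). Loose.
- copper_tray: The red painted shallow tray, fixed to the bench, for the red-banded bar: outside 152 mm (its x axis) x 58 mm (y), inside 144 x 50 mm, so there are 12 mm of play all round a bar laid in line with it. Its floor is 3 mm thick and its rim, 4 mm thick, stands 8 mm above the bench. The origin is the centre of its underside, on the bench; z is up.
- alu_tray: The blue painted shallow tray, fixed to the bench, for the blue-banded bar: outside 152 mm (its x axis) x 58 mm (y), inside 144 x 50 mm, so there are 12 mm of play all round a bar laid in line with it. Its floor is 3 mm thick and its rim, 4 mm thick, stands 8 mm above the bench. The origin is the centre of its underside, on the bench; z is up.
- brass_tray: The yellow painted shallow tray, fixed to the bench, for the yellow-banded bar: outside 152 mm (its x axis) x 58 mm (y), inside 144 x 50 mm, so there are 12 mm of play all round a bar laid in line with it. Its floor is 3 mm thick and its rim, 4 mm thick, stands 8 mm above the bench. The origin is the centre of its underside, on the bench; z is up.
- steel_tray: The green painted shallow tray, fixed to the bench, for the green-banded bar: outside 152 mm (its x axis) x 58 mm (y), inside 144 x 50 mm, so there are 12 mm of play all round a bar laid in line with it. Its floor is 3 mm thick and its rim, 4 mm thick, stands 8 mm above the bench. The origin is the centre of its underside, on the bench; z is up.
- hammer: Bystander: a hammer, about 260 mm long, lying loose on the bench beyond the stack, roughly across the robot's view; its highest part is under 40 mm. The origin is on the bench under its middle. To be left alone.
- cup: Bystander: a small open copper cup, 54 mm across and 48 mm high, standing loose on the bench between robot and stack; the origin is the centre of its underside. To be left alone.

How it is judged:
By the outcome, as a careful person would: the job done as asked, in the order asked, and still so for the second after the job is handed in, with the robot touching nothing.
It also fails if it takes over 106 s, if anything falls off the work surface, if the arm or the gripper's body presses on something with over 40 N, if the wrist force passes 120 N, or if a joint passes its speed limit or range.

## Robot

A 6-joint arm with a two-finger parallel gripper is mounted at the origin on the work surface. World frame = base frame: x ahead of the robot, y to its left, z up, the work surface at z = 0. Lengths are in mm, angles in rad, forces in N, time in s.
With the tool pointing down it reaches from about 325 to 775 mm from the base axis. Payload 5.5 kg.
Tool frame: the origin (TCP) lies at the very end of the fingers, on their centre line; the grasp point (between the pads) lies 19 mm behind it; x points along the fingers, y is the direction in which the jaws open and shut, and the axes are right-handed (so a half turn about x gives the same grasp; the last joint's range is limited). The gripper opens to 88 mm and grips with 3 to 60 N. Pads are 20 mm wide; open, the fingers measure 115 mm over their backs; the gripper's body (75 mm by 178 mm) begins 61 mm behind the grasp point.
Start: joints at [-1.381, 0.091, 1.231, -0, 1.82, -0.057], TCP at [146.58, -581.834, 222.631] pointing down, gripper open.
Joint ranges: [-2.87, 2.87], [-0.86, 2.18], [0.17, 2.46], [-1.51, 4.65], [0.06, 2.69], [-2.65, 2.65]. Speed limits (rad/s): [2.57, 2.57, 3.01, 3.14, 3.14, 3.14].

## Interface

Orientations are given as a rotation vector (axis times angle).
In Python, from workcell import arm, eoat, eyes, telemetry gives the robot as it stands. Calls block until the motion is done:
- arm.move_ptp(position, orientation): joint-space move of the TCP to a pose.
- arm.move_l(position, rot=None, vel=150, contact_N=None): straight line of the TCP; rot=None keeps the orientation; vel is the mean speed in mm/s. With contact_N (N) it stops when the force on the tool has changed by that much, and returns True; else False.
- arm.move_joints(angles): joint-space move.
- eoat.move_gripper(opening): finger opening in mm; the grip force is fixed at half the most; returns when the fingers have stopped.
- arm.pause(seconds).
- arm.inverse_kinematics(position, orientation): joint angles nearest the present ones, or None.
- eyes.grab_frame(name): name is "side" or "top" or "wrist"; returns the picture (400x640x3 uint8, blue, green, red); there is no depth.
- eyes.camera_model(name): a dict with "fx", "fy", "cx", "cy" (pixels), "rvec" (rotation vector, rad) and "tvec" (3), from world to camera coordinates, as OpenCV has them. Camera axes: x right, y down, z forward; pixel columns grow to the right and rows downward; lengths in mm; the calibration is good to about 2 mm. A picture is of the moment at which its call begins: read the wrist's pose just before it. camera_model takes no time and is no camera call; for the wrist camera it gives the pose at the moment of the call.
A pose or a line that the arm cannot do raises arm.PlanningError and nothing moves.
- arm.hand_in(): hands the job in, once; it reports no verdict.
Readings, each from a call of its own:
- telemetry.read_time(): time.
- telemetry.read_qpos(): joint angles.
- telemetry.read_dq(): joint speeds.
- telemetry.read_joint_torque(): joint torques, N m.
- telemetry.read_tool_pos(): TCP position.
- telemetry.read_tcp_rot(): TCP orientation.
- telemetry.read_wrist_force(): force on the tool from outside, world axes, zero at the start.
- telemetry.read_moment(): the same for the moment, N m.
- telemetry.read_width(): finger opening in mm.
Only numpy, scipy, OpenCV 4.12 (cv2) and the standard library are available. Lean on these libraries where they do the work, as an engineer would, in place of code of your own. Each camera call takes 0.05 s, during which the arm holds its last target. There are 200 camera calls.

## Working session

There is one attempt and no reset: what is moved stays moved. The work goes in short steps, each a Python script; the robot and the scene stay as the last script left them, time stands still between calls to the robot, and variables do not carry over. Pictures are saved under pics/ and viewed, about 12 in all and at most 16, crops included, and the job is handed in when it is done.

```bash
mkdir -p pics; ls
python3 - <<'E'
from workcell import arm,eoat,eyes,telemetry
import cv2
for n in("top","side"):
    cv2.imwrite(f"pics/{n}0.png",eyes.grab_frame(n)); print(n,eyes.camera_model(n))
print(telemetry.read_time(),telemetry.read_tcp_rot(),telemetry.read_width())
E
```

```text
pics
top {'fx': 470.7882362423509, 'fy': 470.7882362423509, 'cx': 316.32622591393203, 'cy': 195.18111684260467, 'rvec': array([ 2.18988952, -2.13978762,  0.12119577]), 'tvec': array([ -13.03392919,  599.73127698, 1077.11984312])}
side {'fx': 364.7453381652518, 'fy': 364.7453381652518, 'cx': 313.0664873071844, 'cy': 202.6452082450072, 'rvec': array([ 2.09082436, -0.19596311,  0.0992477 ]), 'tvec': array([-598.73984973,  120.68277127,  673.35394746])}
0.1 [ 2.09083444  0.26113849 -2.09102751] 88.08719646509137
```

View pics/top0.png

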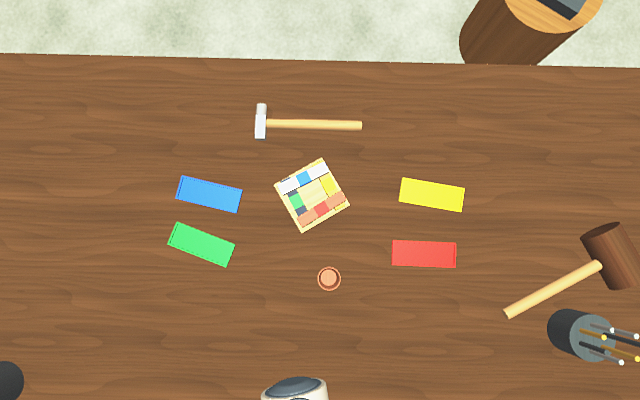

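View pics/side0.png

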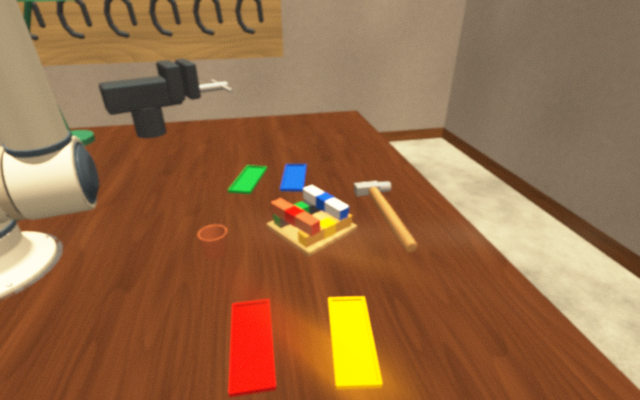

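Top view: the upper bars are aluminium/blue (304,178) and copper/red (321,210), and the lower ones are steel/green (295,202) and brass/yellow (328,186). The blue tray is at (209,195), green (201,244), yellow (432,195) and red (424,254). The side view agrees. Next I measure these and take one closer wrist look over the stack.

```bash
cat > h.py <<'E'
from workcell import arm,eoat,eyes,telemetry
import cv2,numpy as np
from scipy.spatial.transform import Rotation as Ro
HSV=dict(blue=[(100,120,60),(125,255,255)],green=[(45,100,50),(85,255,255)],yellow=[(24,170,120),(33,255,255)],red=[(0,190,110),(4,255,255)])
def mask(im,c):
    h=cv2.cvtColor(im,cv2.COLOR_BGR2HSV); m=cv2.inRange(h,*map(np.array,HSV[c]))
    if c=="red": m|=cv2.inRange(h,np.array((174,190,110)),np.array((180,255,255)))
    return m
def cast(px,cm,z):
    px=np.atleast_2d(np.float64(px)); R=Ro.from_rotvec(cm["rvec"]).as_matrix()
    d=np.c_[(px[:,0]-cm["cx"])/cm["fx"],(px[:,1]-cm["cy"])/cm["fy"],np.ones(len(px))]@R
    o=-R.T@cm["tvec"]; return (o+d*((z-o[2])/d[:,2])[:,None])[:,:2]
def rect(pts):
    (c,s,_)=r=cv2.minAreaRect(np.float32(pts)); b=cv2.boxPoints(r)
    e=[b[1]-b[0],b[2]-b[1]]; e=max(e,key=np.linalg.norm)
    return np.array(c),np.arctan2(e[1],e[0])%np.pi,sorted(s)
def blobs(im,c,cm,z,amin=40):
    cs,_=cv2.findContours(mask(im,c),cv2.RETR_EXTERNAL,cv2.CHAIN_APPROX_NONE)
    return [(k[:,0].mean(0).round(),*rect(cast(k[:,0],cm,z)),cv2.contourArea(k)) for k in sorted(cs,key=cv2.contourArea)[::-1] if cv2.contourArea(k)>amin]
def rot(barang,ref=None):
    """tool down, jaws across a bar at angle barang; half turn chosen by the last joint"""
    out=[]
    for a in (barang+np.pi/2,barang-np.pi/2):
        y=np.array([np.cos(a),np.sin(a),0]); x=np.array([0,0,-1.])
        out.append(Ro.from_matrix(np.c_[x,y,np.cross(x,y)]).as_rotvec())
    return out
def best(p,barang):
    c=[(abs(q[5]),i) for i,r in enumerate(rot(barang)) if (q:=arm.inverse_kinematics(list(p),list(r))) is not None]
    return rot(barang)[min(c)[1]]
E
python3 - <<'E'
from h import *
im=cv2.imread("pics/top0.png");cm=eyes.camera_model("top")
for c in HSV:
    for b in blobs(im,c,cm,8 ): print(c,[np.round(x,2) for x in b], "at38",blobs)if 0 else print(c,[np.round(x,2) for x in b])
print(Ro.from_rotvec(telemetry.read_tcp_rot()).as_matrix().round(2))
w=eyes.camera_model("wrist");R=Ro.from_rotvec(w["rvec"]).as_matrix();print(w["fx"],w["cx"],w["cy"],-R.T@w["tvec"],R[2])
print("stack",cast([312,195],cm,40))
E
```

```text
blue [array([209., 194.]), array([599.9 , 260.81]), np.float32(1.36), array([ 58.87, 152.73]), np.float64(1444.5)]
green [array([201., 244.]), array([479.26, 273.16]), np.float32(1.22), array([ 59.27, 153.43]), np.float64(1527.5)]
green [array([296., 201.]), array([587.23,  49.94]), np.float32(0.49), array([24.79, 32.48]), np.float64(118.5)]
yellow [array([428., 194.]), array([ 611.46, -276.33]), np.float32(1.42), array([ 60.6, 154. ]), np.float64(620.5)]
[[-0.    0.24 -0.97]
 [ 0.   -0.97 -0.24]
 [-1.   -0.   -0.  ]]
323.4179053045337 319.67312365429785 198.3345771328524 [ 214.87422472 -564.12280738  383.43783702] [-0.25559628 -0.06303338 -0.96472656]
stack [[599.31171344  10.99490271]]
```

Run:
```python
from h import *
im=cv2.imread("pics/top0.png");h=cv2.cvtColor(im,cv2.COLOR_BGR2HSV)
for p in [(424,254),(405,245),(321,210),(307,218),(432,195),(410,185),(328,186),(304,178),(329,270)]: print(p,h[p[1],p[0]])
p=[550,11,240]; r=best(p,np.pi/2)
arm.move_ptp(p,list(r)); arm.pause(.2)
cm=eyes.camera_model("wrist"); f=eyes.grab_frame("wrist"); cv2.imwrite("pics/w1.png",f); np.save("w1.npy",cm,allow_pickle=True)
print(telemetry.read_qpos(),telemetry.read_time())
```

```text
(424, 254) [  3 163 247]
(405, 245) [  3 157 247]
(321, 210) [  4 138 247]
(307, 218) [ 13 103 246]
(432, 195) [ 30 166 247]
(410, 185) [ 30 160 247]
(328, 186) [ 30 147 247]
(304, 178) [ 98 137 247]
(329, 270) [ 14 106 254]
[-4.26285531e-02 -3.91189978e-02  1.33250298e+00 -3.10900361e-05
  1.84835361e+00 -4.18452902e-02] 2.8917
```

View pics/w1.png

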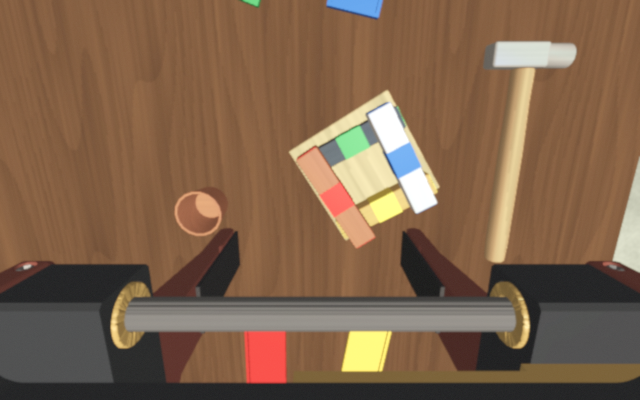

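Wrist view: copper runs from about (307,153) to (365,242) and aluminium from (379,107) to (426,208). The steel band is at (352,142), brass at (383,207), and the cup and hammer are clear. I now measure bands and trays with relaxed masks.

```bash
sed -i 's/^HSV=.*/HSV=dict(blue=[(97,120,60),(125,255,255)],green=[(45,90,50),(85,255,255)],yellow=[(26,135,120),(34,255,255)],red=[(0,128,110),(6,255,255)])/; s/174,190,110/174,128,110/' h.py
python3 - <<'E'
from h import *
im=cv2.imread("pics/top0.png");cm=eyes.camera_model("top")
print("TOP trays z8")
for c in HSV:
    for b in blobs(im,c,cm,8): print(c,[np.round(x,2) for x in b])
wi=cv2.imread("pics/w1.png");w=np.load("w1.npy",allow_pickle=True).item()
R=Ro.from_rotvec(w["rvec"]).as_matrix();print("cam",-R.T@w["tvec"])
print("bands: wrist / top")
for c,z in dict(blue=64,red=64,green=38,yellow=38).items():
    for i,k in ((wi,w),(im,cm)):
        for b in blobs(i,c,k,z):
            if abs(b[1][1])<90 and abs(b[1][0]-600)<80: print(c,[np.round(x,2) for x in b])
print("faces")
for n,q in dict(alu=[(367,112),(390,102),(437,203),(414,214)],cop=[(297,158),(317,148),(375,237),(356,248)]).items():
    print(n,[np.round(x,2) for x in rect(cast(q,w,64))])
h=cv2.cvtColor(wi,cv2.COLOR_BGR2HSV)
for p in [(403,160),(337,201),(352,142),(383,207),(265,355),(365,350)]: print(p,h[p[1],p[0]])
c=cv2.resize(wi[80:260,280:450],None,fx=3.3,fy=3.3,interpolation=cv2.INTER_CUBIC); cv2.imwrite("pics/w1c.png",c)
E
```

```text
TOP trays z8
blue [array([209., 194.]), array([599.9 , 260.81]), np.float32(1.36), array([ 58.87, 152.73]), np.float64(1447.5)]
blue [array([303., 178.]), array([643.29,  33.9 ]), np.float32(2.06), array([27.34, 30.33]), np.float64(117.0)]
green [array([201., 244.]), array([479.26, 273.16]), np.float32(1.22), array([ 59.27, 153.43]), np.float64(1527.5)]
green [array([296., 201.]), array([587.22,  49.96]), np.float32(0.49), array([24.78, 32.52]), np.float64(124.0)]
yellow [array([431., 194.]), array([ 611.61, -276.35]), np.float32(1.42), array([ 60.29, 154.  ]), np.float64(1495.0)]
yellow [array([328., 184.]), array([629.36, -26.78]), np.float32(0.48), array([27.15, 30.62]), np.float64(127.5)]
red [array([423., 254.]), array([ 469.15, -256.46]), np.float32(1.55), array([ 60.22, 152.69]), np.float64(1558.5)]
red [array([321., 209.]), array([570.28, -11.06]), np.float32(2.18), array([26.73, 31.37]), np.float64(121.5)]
cam [548.79211807  82.42091126 401.74689406]
bands: wrist / top
blue [array([402., 160.]), array([635.68,  31.54]), np.float32(2.08), array([26.38, 27.25]), np.float64(597
[... 279 characters left out ...]
np.float32(2.18), array([25.41, 29.81]), np.float64(121.5)]
green [array([352., 141.]), array([584.08,  48.82]), np.float32(0.5), array([26.54, 29.75]), np.float64(599.5)]
green [array([296., 201.]), array([584.29,  48.65]), np.float32(0.49), array([24.12, 31.65]), np.float64(124.0)]
yellow [array([328., 184.]), array([625.31, -26.05]), np.float32(0.48), array([26.43, 29.8 ]), np.float64(127.5)]
faces
alu [array([635.98,  32.74]), np.float32(2.05), array([ 27.11, 121.6 ])]
cop [array([567.69, -10.26]), np.float32(2.14), array([ 24.75, 120.76])]
(403, 160) [106 131 244]
(337, 201) [  2 152 255]
(352, 142) [ 65 100 234]
(383, 207) [ 30 109 255]
(265, 355) [  1 176 250]
(365, 350) [ 29 125 255]
```

View pics/w1c.png

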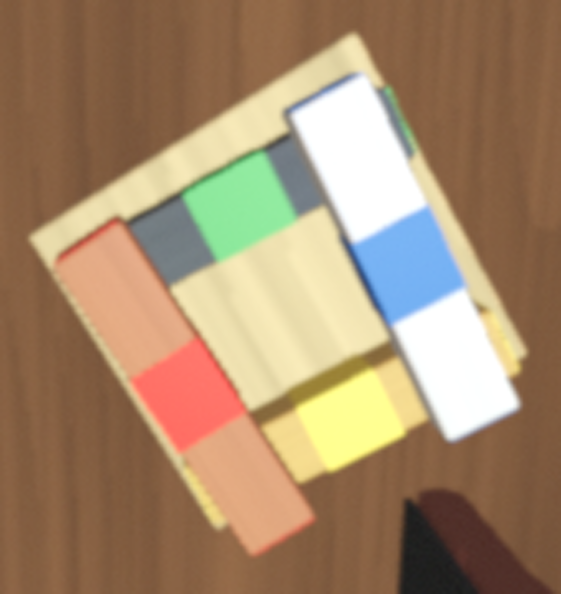

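```bash
cat >> h.py <<'E'
BAR=dict(blue=(635.6,32,2.06,38),red=(567,-10.6,2.15,38),green=(584.2,48.8,.49,12),yellow=(625.3,-26,.485,12))
TRAY=dict(blue=(599.9,260.8,1.36),green=(479.3,273.2,1.22),yellow=(611.6,-276.3,1.42),red=(469.1,-256.5,1.55))
def near(p,a):
    q0=telemetry.read_qpos(); c=[]
    for r in rot(a):
        q=arm.inverse_kinematics(list(p),list(r))
        if q is not None and abs(q[5])<2.55: c.append((abs(q[5]),list(r)))
    return min(c,key=lambda t:t[0])[1]
def pick(c):
    x,y,a,b=BAR[c]; p=[x,y,130]; arm.move_ptp(p,near(p,a)); eoat.move_gripper(68)
    hit=arm.move_l([x,y,b+8],vel=90,contact_N=12)
    if hit: print("HIT",telemetry.read_tool_pos()); raise SystemExit
    eoat.move_gripper(15); w=telemetry.read_width(); arm.pause(.15)
    arm.move_l([x,y,b+20],vel=40); arm.move_l([x,y,150],vel=150); arm.pause(.2)
    print(c,"width",w,telemetry.read_width(),"F",np.round(telemetry.read_wrist_force(),1),"M",np.round(telemetry.read_moment(),2),telemetry.read_time())
    if w<22: raise SystemExit
def place(c):
    x,y,a=TRAY[c]; p=[x,y,150]; arm.move_ptp(p,near(p,a))
    arm.move_l([x,y,24],vel=120); arm.pause(.2)
    hit=arm.move_l([x,y,10.3],vel=20,contact_N=4); print("placed hit",hit,np.round(telemetry.read_tool_pos(),1))
    eoat.move_gripper(44); arm.move_l([x,y,60],vel=80); arm.move_l([x,y,150],vel=200); print(telemetry.read_time())
def snap(cam,name):
    cm=eyes.camera_model(cam); f=eyes.grab_frame(cam); cv2.imwrite(f"pics/{name}.png",f); return cm,f
E
python3 - <<'E'
from h import *
pick("blue"); snap("side","s1"); place("blue"); snap("wrist","w2");
E
```

```text
blue width 25.875775362067518 25.86628513234307 F [ 0.2 -0.2 -2. ] M [-0.03 -0.1   0.03] 7.4083
placed hit True [599.7 260.7  11.1]
12.35
```

View pics/w2.png

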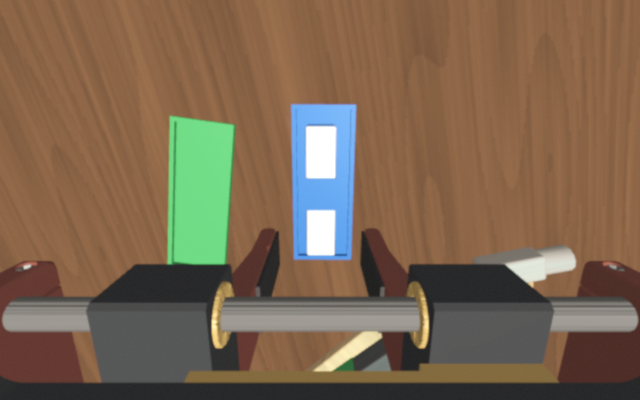

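View pics/s1.png

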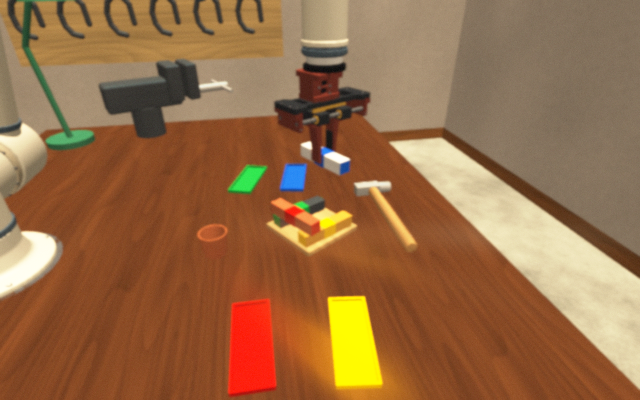

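Wrist view: the aluminium bar (centre about (321,190)) lies flat in the blue tray with its rim visible all round. The side view showed it being carried level. Copper is next.

Run:
```python
from h import *
pick("red"); place("red"); 
# look at the stack again before lower picks
p=[550,11,240]; arm.move_ptp(p,list(best(p,np.pi/2))); arm.pause(.2)
cm,f=snap("wrist","w3"); tm,t=snap("top","t3")
for c,z in dict(green=38,yellow=38,blue=29,red=29).items():
    for i,k in ((f,cm),(t,tm)):
        for b in blobs(i,c,k,z): print(c,[np.round(x,2) for x in b])
```

```text
red width 25.957143379056365 25.993517251926267 F [ 0.5  0.4 -6.9] M [-0.03 -0.15  0.01] 17.4833
placed hit True [ 468.9 -256.4   11. ]
22.4333
green [array([352., 141.]), array([584.16,  48.82]), np.float32(0.5), array([26.45, 30.15]), np.float64(602.5)]
green [array([252.,   2.]), array([480.36, 185.51]), np.float32(3.14), array([ 4.44, 16.96]), np.float64(48.5)]
green [array([201., 244.]), array([479.22, 265.95]), np.float32(1.22), array([ 57.69, 149.43]), np.float64(1528.5)]
yellow [array([431., 194.]), array([ 608.06, -268.84]), np.float32(1.42), array([ 58.41, 149.59]), np.float64(1473.5)]
blue [array([356.,   5.]), array([583.47, 182.48]), np.float32(3.14), array([15.61, 55.24]), np.float64(572.5)]
blue [array([209., 194.]), array([597.59, 255.95]), np.float32(1.35), array([ 57.45, 149.85]), np.float64(1440.5)]
red [array([272., 355.]), array([ 475.61, -236.34]), np.float32(1.54), array([52.95, 64.81]), np.float64(850.0)]
red [array([423., 254.]), array([ 469.3, -251.7]), np.float32(1.55), array([ 59.1 , 149.79]), np.float64(1555.5)]
```

View pics/w3.png

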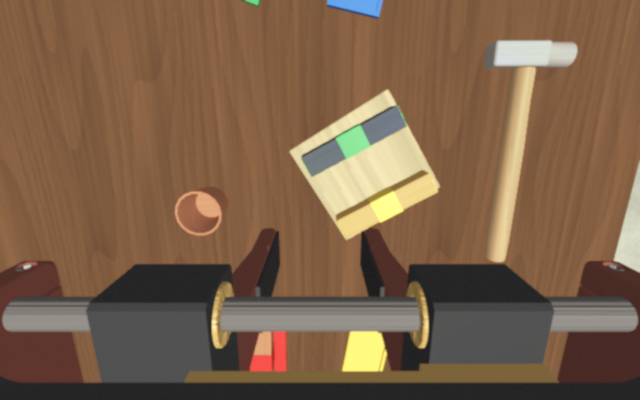

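View pics/t3.png

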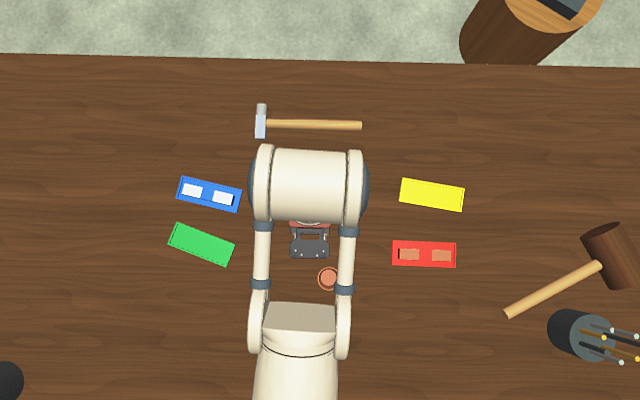

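Both images show copper and aluminium seated in their trays. The lower bars haven't moved (steel band (352,141), brass band (386,207)), and the cup and hammer are untouched. I now take the lower bars.

Run:
```python
from h import *
pick("green"); place("green"); pick("yellow"); place("yellow")
p=[560,-200,260]; arm.move_ptp(p,list(best(p,np.pi/2))); arm.pause(.2); snap("wrist","w4")
arm.move_joints([-1.381,.091,1.231,0,1.82,-.057]); arm.pause(.3)
cm,f=snap("top","t4"); snap("side","s4"); cv2.imwrite("pics/t4c.png",cv2.resize(f[90:290,150:480],None,fx=2.4,fy=2.4,interpolation=cv2.INTER_CUBIC))
h=cv2.cvtColor(f,cv2.COLOR_BGR2HSV)
for c,q in TRAY.items():
    m=mask(f,c); k=max(cv2.findContours(m,cv2.RETR_EXTERNAL,cv2.CHAIN_APPROX_NONE)[0],key=cv2.contourArea)
    fill=cv2.drawContours(np.zeros_like(m),[k],-1,255,-1); fill=cv2.erode(fill,np.ones((3,3)))
    e=cv2.findNonZero(fill&~m)
    if e is not None:
        ce,a,s=rect(cast(e[:,0],cm,29)); d=ce-np.array(q[:2]); u=np.array([np.cos(q[2]),np.sin(q[2])])
        print(c,ce.round(1),"ang",round(float(a),2),s,"off along/across",(d@u).round(1),(d@[-u[1],u[0]]).round(1))
print(telemetry.read_time(),telemetry.read_width())
```

```text
green width 25.926441441208077 25.460093520608392 F [-0.  -1.  -5.4] M [-0.05 -0.01  0.06] 29.3417
placed hit True [479.1 273.1  11. ]
34.2333
yellow width 25.65446426039264 25.966257446788536 F [ 0.2  0.3 -7.7] M [-0.02 -0.03 -0.  ] 39.9083
placed hit True [ 611.4 -276.2   11. ]
45.025
blue [598.  259.9] ang 1.36 [28.48516273498535, 121.71672821044922] off along/across -1.3 1.7
green [478.8 273.8] ang 1.22 [26.100488662719727, 119.03766632080078] off along/across 0.4 0.6
yellow [ 609.2 -270.9] ang 1.42 [28.739164352416992, 122.48348236083984] off along/across 5.0 3.2
red [ 467.6 -253.8] ang 1.55 [26.928789138793945, 121.80816650390625] off along/across 2.7 1.6
48.3333 44.22244451907999
```

View pics/t4c.png

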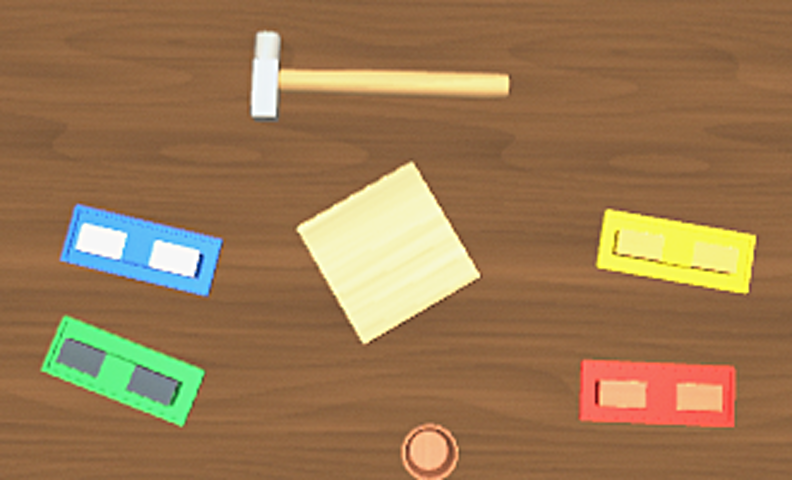

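View pics/s4.png

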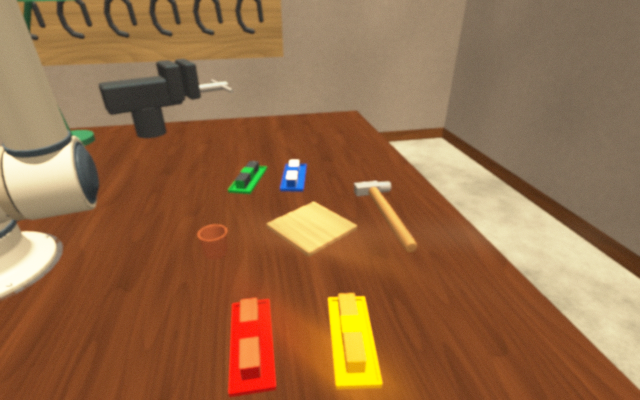

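The final top view shows all four bars flat, lengthwise and inside their rims. The side view agrees, the board is empty, and the hammer and cup are where they were. Handing in.

```bash
python3 -c "
from workcell import arm
arm.hand_in()"
```

```text
the job is handed in; nothing more can be done
```

All four bars are off the stack and lying flat, lengthwise, in the tray of their own colour. I moved aluminium to blue and copper to red first, then steel to green and brass to yellow. Each bar was set down slowly until contact before release. The job was handed in at about 48 s of the 106 s allowed.

- **Position:** in the last top view each bar lies in line with its tray and inside the rim. Centre offsets are at most about 5 mm along and 3 mm across, against 12 mm of play. Brass has the largest offset.
- **Bystanders:** the hammer and cup look unmoved in the before and after pictures. The gripper is open and the arm is back at its start pose, clear of everything.
- **Failed or disagreeing checks:** no check failed. The wrist and top cameras agreed to about 2 mm on the bars both measured. Brass was located from the top camera only, because the wrist colour mask missed its band.
- **Not checked:** I read the wrist force only while holding each bar (under 8 N), so I have no peak-force record.

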